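Shut the yellow gas tap

TASK

The yellow-winged gas tap has been left part open. Turn its wing clockwise until the tap is fully shut, the wing straight across the pipe and at its stop, then let go. Leave the blue tap as it is, and do not press against the white splash panel that the yellow wing sweeps past.

Things in the scene. Friction and masses are not known exactly. Their poses are not given: they have to be found in the camera images.
- yellow_key (a joint): Angle of the yellow wing (rad) about its upright axis, counterclockwise seen from above: 0 = shut, at its stop (wing square to the pipe, tips pointing to and from the panel); 1.571 = fully open, at the other stop (wing in line with the pipe, parallel to the panel). Starts part open, stays where it is left, light friction of about 0.08 N m.
- yellow_wing (a point): On the axis of the yellow butterfly wing of a steel tap (foot plate 105 x 130 mm, fixed), level with the top of its flat middle, 107 mm above the bench. Turns with the wing: x along it, y through its thickness, z up. Wing 64 mm long (32 each side of the axis), 9 mm thick, faces flat and parallel, from 81 to 109 mm above the bench; grip it across its thickness from above.
- yellow_panel: White upright splash panel behind the yellow tap, fixed: 4 mm thick (x), 130 wide (y), from 12 to 92 mm above the bench. Origin: middle of its lower edge; x points away from the tap, y parallel to the pipe. The wing's axis is 40 mm from the origin along -x: its tips pass 6 mm from the panel's near face. The top 17 mm of the wing stand above the panel's edge.
- blue_wing_tip (a point): One tip of the wing of a second tap, the same but for its blue wing: 32 mm from that tap's axis, 95 mm above the bench. That wing must not be turned.
Mind the look-alikes: they are no part of the job. Leave any pink or red look-alike of the part that bears yellow_key alone.

How it is judged:
By the outcome, as a careful person would: the job done as asked, in the order asked, and still so for the second after the job is handed in, with the robot touching nothing.
It also fails if it takes over 32 s, if anything falls off the work surface, if the arm or the gripper's body presses on something with over 40 N, if the wrist force passes 120 N, or if a joint passes its speed limit or range.

ROBOT

A 6-joint arm with a two-finger parallel gripper is mounted at the origin on a cart in front of the work surface, level with it; the furniture and walls round the work are solid. World frame = base frame: x ahead of the robot, y to its left, z up, the work surface at z = 0. Lengths are in m, angles in rad, forces in N, time in s.
With the tool pointing down it reaches from about 0.3 to 0.775 m from the base axis. Payload 14.6 kg.
Tool frame: the origin (TCP) lies at the very end of the fingers, on their centre line; the grasp point (between the pads) lies 19 mm behind it (ctrl.hold_point_z is the z of the grasp point in the tool frame, in m); z points along the fingers, y is the direction in which the jaws open and shut (so a half turn about z gives the same grasp; the last joint's range is limited). The gripper opens to 94 mm and grips with 3 to 60 N. Pads are 16 mm wide; open, the fingers measure 119 mm over their backs; the gripper's body (75 mm by 177 mm) begins 78 mm behind the grasp point.
Start: joints at [-1.305, 0.3, 1.521, -0, 1.321, -0.067], TCP at [0.18, -0.52, 0.205] pointing down, gripper open.
Joint ranges: [-3.03, 3.03], [-0.79, 2.21], [0.23, 2.52], [-1.04, 4.18], [0, 3.07], [-2.55, 2.55]. Speed limits (rad/s): [2.22, 2.22, 2.57, 3.14, 3.14, 3.14].

INTERFACE

Orientations are given as [roll, pitch, yaw] about the fixed x, y, z axes, in that order (R = Rz(yaw) Ry(pitch) Rx(roll)).
In Python, from station import ctrl, cams, hand_in gives the robot as it stands.
- The arm moves only by the tool servo_tool, never from a script. Its argument "rows" is a list of rows, each a list of 7 numbers: the shift along the world's x, y, z in m, then the turn, a rotation vector about the world's x, y, z in rad, then the gripper command: -1 is shut, 1 is fully open, values between are in proportion. A call has exactly 8 rows; each row is the pose to reach, as a shift and turn from the pose measured when the call began; what a row does not reach only later rows make up. A row lasts 1/12 s, in which the tool goes at most 41.7 mm and 7.16 degrees, less where a joint would pass 70% of its speed; a pose out of reach is approached as far as the arm can. A call with a gripper value outside its range is refused whole. The fingers move at their own pace and stop on an object; "newtons" is the grip in N (left out, the last holds). Time passes only in rows, so rows that repeat a pose let the fingers close, or fill a call up. It gives the time, the measured TCP pose, the force and the opening at its end, in the units of the state.
- ctrl.get_obs(): the state, without advancing time (a new reading comes with each control period).
- cams.camera(name): name is "scene" or "top" or "wrist"; returns a dict with "image" (384x512x3 uint8, red, green, blue), "depth" (384x512 float32, m along the optical axis (not along the pixel's ray), 0 where there is no reading), "fx", "fy", "cx", "cy" (pixels), "dist_coeffs" ([k1, k2, p1, p2, k3] as OpenCV has them; the pictures are not rectified), "rvec" (rotation vector, rad) and "tvec" (3), from world to camera coordinates, as OpenCV has them; the wrist camera has in their place "hand_eye" (4x4, takes a point from camera to tool coordinates, whose origin is the TCP and whose axes are the flange's). Camera axes: x right, y down, z forward; pixel columns grow to the right and rows downward; lengths in m; the calibration is good to about 2 mm. A picture is of the moment at which its call begins: read the wrist's pose just before it.
- hand_in(): hands the job in, once; it reports no verdict.
Trained networks look in a picture, given as the dict that the camera call returned (one of the last four; its "shot" number tells which), for a name from the list of things; names that differ only in an ending like _2 or _b are one class to them, and where a whole thing is asked for, a point or a joint stands for the part that bears it (a point fixed in the world has none). Each returns a list of dicts, best first, with "p" (0 to 1); they miss things now and then, are a little off and sometimes report something else, mostly with a low value. They report only what shows in the picture. A call takes as long as a camera call. They do not tell look-alikes from the thing itself.
- cams.spot_in(picture, name): "box" ([left, top, right, bottom] as shares, 0 to 1, of the picture: columns of its width, rows of its height, round what is visible of it).
- cams.place_of(picture, name): "at" ([column, row] as shares, 0 to 1, of the picture: columns of its width, rows of its height: a listed point, or the origin of a listed thing).
The state is a dict: "time_s": time; "qpos": joint angles; "joint_vel": joint speeds; "tau": joint torques, N m; "ee_pos": TCP position; "eef_rot": TCP orientation; "force": force on the tool from outside, world axes, zero at the start; "moment": the same for the moment, N m; "grip_width": finger opening in m.
Only numpy, scipy, OpenCV 4.12 (cv2) and the standard library are available. Lean on these libraries where they do the work, as an engineer would, in place of code of your own. Each camera call takes 0.05 s, during which the arm holds its last target.

## Working session

There is one attempt and no reset: what is moved stays moved. The work goes in short steps, Python scripts to look and compute and a tool call to move; the robot and the scene stay as the last step left them, time stands still between calls to the robot, and variables do not carry over. Pictures are saved under pics/ and viewed, and the job is handed in when it is done.

Besides the shell and the picture viewer there is one more tool, called after ">>>" as a command line: name --pt "numbers of a row" for each row, then --argument value for the rest. servo_tool: Moves the arm, as the interface text tells. Its arguments: {"type":"object","properties":{"rows":{"type":"array"},"newtons":{"type":"number"}},"required":["rows"]}

```bash
mkdir -p pics; cat > h.py <<'E'
import numpy as np,cv2
from station import ctrl,cams,hand_in
def save(p,n): cv2.imwrite('pics/'+n+'.png',cv2.cvtColor(p['image'],cv2.COLOR_RGB2BGR))
def K(p): return np.array([[p['fx'],0,p['cx']],[0,p['fy'],p['cy']],[0,0,1.]])
def ray(p,uv):
    n=cv2.undistortPoints(np.array([[uv]],float),K(p),np.array(p['dist_coeffs'],float))[0,0]
    R=cv2.Rodrigues(np.array(p['rvec'],float))[0];t=np.array(p['tvec'],float).ravel()
    return -R.T@t, R.T@np.array([n[0],n[1],1.])
def atz(p,uv,z):
    c,d=ray(p,uv); return c+d*(z-c[2])/d[2]
def dep(p,uv):
    c,d=ray(p,uv); return c+d*p['depth'][int(round(uv[1])),int(round(uv[0]))]
E
python3 - <<'E'
from h import *
print(ctrl.get_obs())
for c in ['top','scene']:
    p=cams.camera(c); save(p,c+'1')
    print(c, ray(p,(256,192)))
    for n in ['yellow_key','yellow_wing','yellow_panel','blue_wing_tip']:
        for f in ('spot_in','place_of'):
            for r in getattr(cams,f)(p,n)[:4]:
                if 'at' in r:
                    uv=np.array(r['at'])*[512,384]; z={'yellow_wing':.107,'yellow_panel':.012,'blue_wing_tip':.095}.get(n,.1)
                    print(n,f,round(r['p'],2),uv.round(1),atz(p,uv,z).round(4),dep(p,uv).round(4))
                else: print(n,f,round(r['p'],2),(np.array(r['box'])*[512,384,512,384]).round(1))
E
```

```text
{'time_s': 0.0, 'qpos': array([-1.30465012e+00,  3.00483344e-01,  1.52159010e+00, -2.83090799e-05,
        1.32070521e+00, -6.65547437e-02]), 'joint_vel': array([ 0.00184303, -0.00089687, -0.0006422 , -0.00183859,  0.00176618,
        0.00127041]), 'tau': array([-2.93647263e-04, -5.31805909e+01, -3.52738488e+01,  7.08143204e-02,
        2.44514766e-02, -1.13361550e-04]), 'ee_pos': array([ 0.17957118, -0.51957511,  0.2048758 ]), 'eef_rot': array([-3.14040746e+00, -5.15163152e-05,  3.32707940e-01]), 'force': array([ 0.51776361, -0.98736045, -0.01701039]), 'moment': array([0.00067354, 0.00321371, 0.03728899]), 'grip_width': 0.0939501464974304}
top (array([0.30778744, 0.01303964, 1.01682992]), array([ 0.24643943, -0.0028495 , -0.9692087 ]))
yellow_key spot_in 0.58 [243.8 172.8 251.6 194. ]
yellow_key spot_in 0.5 [318.5 184.3 340.6 200.3]Traceback (most recent call last):
  File "<stdin>", line 8, in <module>
ValueError: it knows: blue_wing_tip, yellow_panel, yellow_wing
```

```bash

python3 - <<'E'
from h import *
for c in ['top','scene']:
    p=cams.camera(c); save(p,c+'1'); np.savez(c+'1.npz',**{k:v for k,v in p.items()})
    for n in ['yellow_key','yellow_wing','yellow_panel','blue_wing_tip']:
        for f in ('spot_in','place_of'):
          try:
            for r in getattr(cams,f)(p,n)[:4]:
                if 'at' in r:
                    uv=np.array(r['at'])*[512,384]; z={'yellow_wing':.107,'yellow_panel':.012,'blue_wing_tip':.095}.get(n,.1)
                    print(c,n,f,round(r['p'],2),uv.round(1),atz(p,uv,z).round(4),dep(p,uv).round(4))
                else: print(c,n,f,round(r['p'],2),(np.array(r['box'])*[512,384,512,384]).round(1))
          except ValueError as e: pass
    im=cv2.imread('pics/'+c+'1.png'); 
    cv2.imwrite('pics/'+c+'1z.png',cv2.resize(im,(800,600),interpolation=cv2.INTER_CUBIC))
E
```

```text
top yellow_key spot_in 0.71 [319.6 183.9 336.9 203.3]
top yellow_key spot_in 0.66 [152.3 233.8 160.7 259.6]
top yellow_key spot_in 0.44 [242.7 170.3 249.3 194.5]
top yellow_wing spot_in 0.64 [154.8 232.3 160.1 259.7]
top yellow_wing spot_in 0.54 [317.9 184.1 341.3 199.5]
top yellow_wing place_of 0.7 [155.7 243.6] [0.4146 0.2523 0.107 ] [0.4153 0.254  0.1008]
top yellow_wing place_of 0.65 [250.6 183.1] [0.5622 0.0235 0.107 ] [0.5726 0.0239 0.0698]
top yellow_wing place_of 0.63 [326.3 188.1] [ 0.5469 -0.164   0.107 ] [ 0.5474 -0.1644  0.1051]
top yellow_panel spot_in 0.84 [219.7 169.3 270.  182.4]
top yellow_panel spot_in 0.66 [297.3 172.4 352.  186.5]
top yellow_panel place_of 0.88 [164.  236.7] [0.4438 0.2561 0.012 ] [0.4437 0.2559 0.0131]
top yellow_panel place_of 0.82 [245. 180.] [0.5977 0.04   0.012 ] [0.5979 0.04   0.0113]
top yellow_panel place_of 0.81 [321.8 183. ] [ 0.5865 -0.171   0.012 ] [ 0.5588 -0.1527  0.1118]
top blue_wing_tip place_of 0.66 [154.3 158.3] [0.6351 0.271  0.095 ] [0.6308 0.2676 0.1071]
scene yellow_key spot_in 0.76 [227.8 252.2 247.4 270.4]
scene yellow_key
[... 518 characters left out ...]
yellow_wing place_of 0.51 [256.7 186.2] [0.5721 0.0283 0.107 ] [ 0.6043 -0.0047  0.0789]
scene yellow_panel spot_in 0.93 [204.6 241.4 250.6 295.4]
scene yellow_panel spot_in 0.62 [286.1 156.8 310.5 189.7]
scene yellow_panel spot_in 0.62 [233.1 175.3 263.7 224.3]
scene yellow_panel place_of 0.85 [254.  209.9] [0.5972 0.0178 0.012 ] [0.5572 0.0579 0.0516]
scene yellow_panel place_of 0.64 [299.2 187.6] [ 0.5721 -0.163   0.012 ] [ 0.5352 -0.1135  0.05  ]
scene yellow_panel place_of 0.64 [226.7 279.6] [0.4547 0.2593 0.012 ] [0.4498 0.2632 0.0182]
scene blue_wing_tip spot_in 0.53 [168.9 218.5 194.  232.7]
scene blue_wing_tip place_of 0.68 [170.6 221. ] [0.6362 0.2667 0.095 ] [0.63   0.2703 0.1001]
```

View pics/top1z.png

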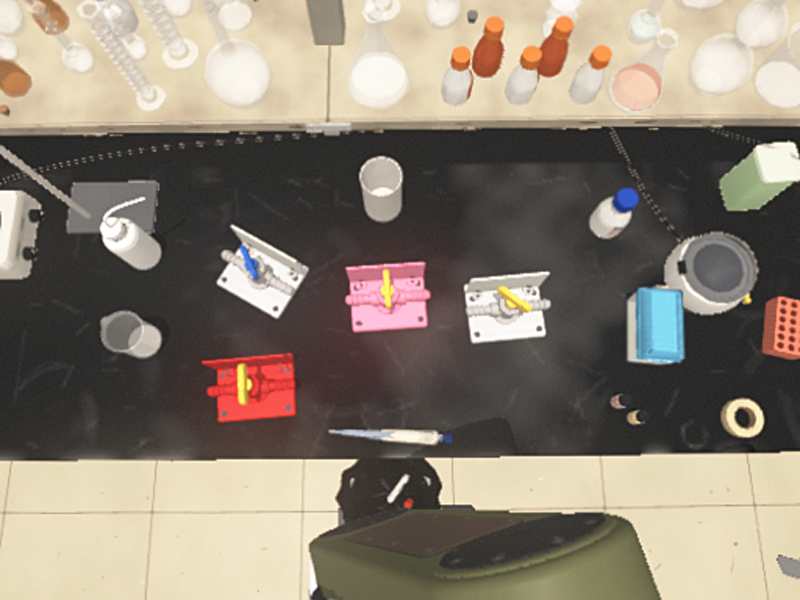

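View pics/scene1z.png

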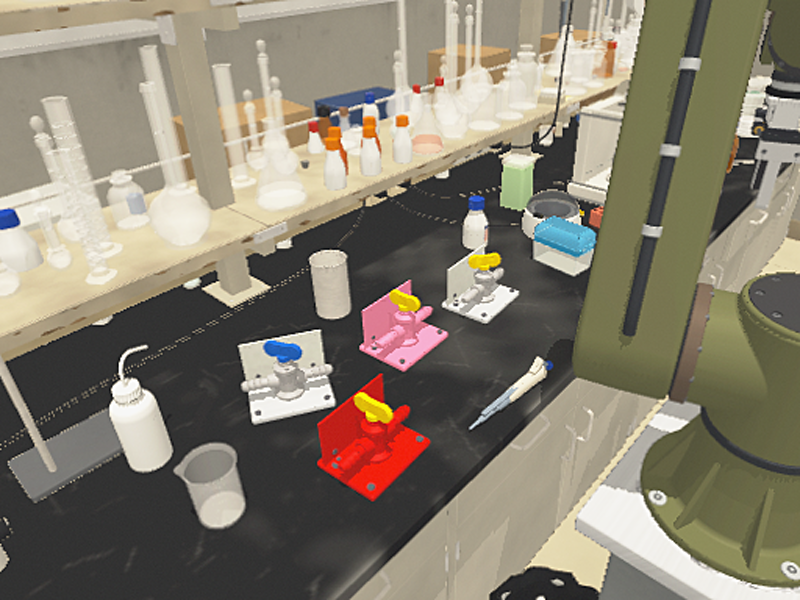

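The top picture shows the real tap, on its white plate, at about (507,300) in the 800 px view. Its panel lies behind it, from (465,280) to (550,272). The red tap (250,385) and the pink tap (388,295) are look-alikes. The blue tap is at (255,265). Next I'll measure the wing and panel directions.

```bash
cat >> h.py <<'E'
def cloud(p):
    h,w=p['depth'].shape
    u,v=np.meshgrid(np.arange(w),np.arange(h))
    n=cv2.undistortPoints(np.stack([u.ravel(),v.ravel()],1).astype(float)[:,None],K(p),np.array(p['dist_coeffs'],float))[:,0]
    d=p['depth'].ravel()
    c=np.c_[n,np.ones(len(n))]*d[:,None]
    R=cv2.Rodrigues(np.array(p['rvec'],float))[0];t=np.array(p['tvec'],float).ravel()
    return ((c-t)@R).reshape(h,w,3)
def line(P):
    m=P.mean(0);_,s,V=np.linalg.svd(P-m,full_matrices=False);return m,V[0],s
def yel(p):
    hsv=cv2.cvtColor(p['image'],cv2.COLOR_RGB2HSV)
    return (hsv[...,0]>20)&(hsv[...,0]<34)&(hsv[...,1]>150)&(hsv[...,2]>120)
def analyse(p,c0=(0.547,-0.165),pr=True):
    W=cloud(p); near=(np.hypot(W[...,0]-c0[0],W[...,1]-c0[1])<.09)&(p['depth']>0)
    y=near&yel(p)&(W[...,2]>.07)
    P=W[y]; m,d,s=line(P[:,:2])
    e=(P[:,:2]-m)@d
    if d[0]<0:d=-d
    print('wing n',y.sum(),'mean',m.round(4),'mid',(m+0).round(4),'z',np.percentile(P[:,2],[5,50,95]).round(4),'ang',np.degrees(np.arctan2(d[1],d[0])).round(1),'ext',np.ptp(e).round(4))
    v,u=np.nonzero(y)
    Q=np.array([atz(p,(a,b),.107)[:2] for a,b in zip(u,v)]); m2,d2,_=line(Q); d2=d2*np.sign(d2[0]); e=(Q-m2)@d2; f=(Q-m2)@np.array([-d2[1],d2[0]])
    print('ray-plane mean',m2.round(4),'mid',(m2+d2*(e.max()+e.min())/2).round(4),'ang',np.degrees(np.arctan2(d2[1],d2[0])).round(1),'ext',np.ptp(e).round(4),'thick',np.ptp(f).round(4))
    pn=near&~yel(p)&(W[...,2]>.06)&(W[...,0]>c0[0]+.018)&(abs(W[...,2]-.075)<.02)
    P=W[pn]
    if len(P)>5:
        m,d,s=line(P[:,:2]); d=d*np.sign(d[1]); print('panel n',pn.sum(),m.round(4),'z',P[:,2].min().round(3),P[:,2].max().round(3),'dir',np.degrees(np.arctan2(d[1],d[0])).round(1),'normal ang',np.degrees(np.arctan2(d[1],d[0])).round(1)-90)
    return W
E
python3 - <<'E'
from h import *
for c in ['top','scene']:
    p=dict(np.load(c+'1.npz',allow_pickle=True)); analyse(p)
# panel top edge: user pixels
p=dict(np.load('top1.npz',allow_pickle=True))
a,b=atz(p,(465*.64,280*.64),.092),atz(p,(550*.64,272*.64),.092);print(a,b,np.linalg.norm(a-b),np.degrees(np.arctan2(*(a-b)[[1,0]]))-90)
im=p['image'][150:235,280:370]; cv2.imwrite('pics/crop1.png',cv2.cvtColor(cv2.resize(im,None,fx=8,fy=7,interpolation=cv2.INTER_NEAREST),cv2.COLOR_RGB2BGR))
E
```

```text
wing n 86 mean [ 0.5386 -0.1696] mid [ 0.5386 -0.1696] z [0.0848 0.0986 0.108 ] ang 52.1 ext 0.0585
ray-plane mean [ 0.5363 -0.1678] mid [ 0.5368 -0.1671] ang 51.7 ext 0.0582 thick 0.018
panel n 227 [ 0.5812 -0.1679] z 0.06 0.095 dir 94.7 normal ang 4.700000000000003
wing n 172 mean [ 0.5398 -0.1685] mid [ 0.5398 -0.1685] z [0.0819 0.0957 0.1073] ang 50.9 ext 0.0593
ray-plane mean [ 0.5276 -0.151 ] mid [ 0.5274 -0.1535] ang 86.9 ext 0.0744 thick 0.056
panel n 176 [ 0.5797 -0.1525] z 0.06 0.093 dir 95.0 normal ang 5.0
[ 0.57508485 -0.09558282  0.092     ] [ 0.58688427 -0.23463571  0.092     ] 0.13955261038242633 4.8502502903010765
```

View pics/crop1.png

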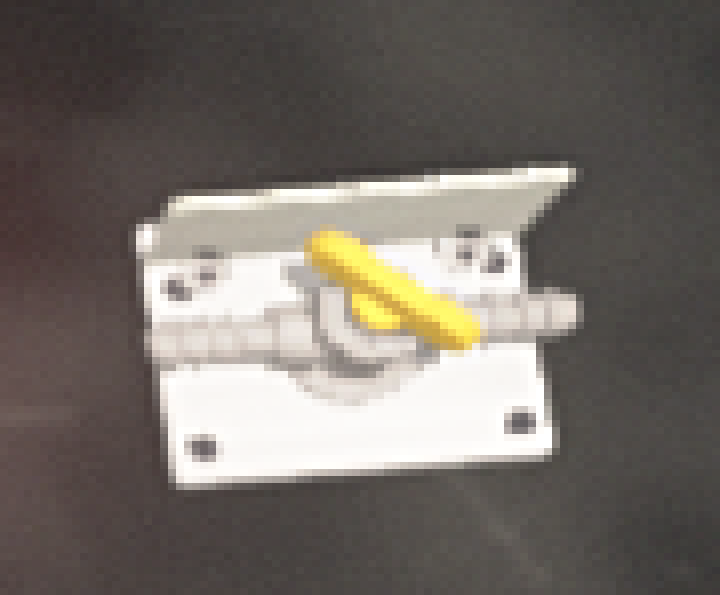

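>>> servo_tool --pt "0.026 0.026 0 0 0 0.04 -0.3" --pt "0.052 0.052 0 0 0 0.08 -0.3" --pt "0.078 0.078 0 0 0 0.12 -0.3" --pt "0.104 0.104 0 0 0 0.16 -0.3" --pt "0.13 0.13 0 0 0 0.2 -0.3" --pt "0.156 0.156 0 0 0 0.24 -0.3" --pt "0.182 0.182 0 0 0 0.28 -0.3" --pt "0.208 0.208 0 0 0 0.32 -0.3" --newtons 20

```text
time_s: 1.57
ee_pos: [0.3887, -0.3103, 0.2057]
eef_rot: [3.141, -0.0, 0.655]
force: [0.5, -0.7, 1.0]
grip_width: 0.0443
```

>>> servo_tool --pt "0.025 0.024 0 0 0 0.04 -0.3" --pt "0.05 0.048 0 0 0 0.08 -0.3" --pt "0.075 0.072 0 0 0 0.12 -0.3" --pt "0.1 0.096 0 0 0 0.16 -0.3" --pt "0.125 0.12 0 0 0 0.2 -0.3" --pt "0.151 0.142 0 0 0 0.25 -0.3" --pt "0.151 0.142 0 0 0 0.25 -0.3" --pt "0.151 0.142 0 0 0 0.25 -0.3"

```text
time_s: 2.23
ee_pos: [0.5403, -0.1673, 0.2052]
eef_rot: [-3.142, 0.0, 0.907]
force: [-0.1, -0.2, 0.3]
grip_width: 0.0329
```

```bash
cat >> h.py <<'E'
def wrist(n):
    o=ctrl.get_obs(); p=cams.camera('wrist'); save(p,n)
    r=o['eef_rot']; cx=lambda a,ax: cv2.Rodrigues(np.array(ax,float)*a)[0]
    T=np.eye(4); T[:3,:3]=cx(r[2],[0,0,1])@cx(r[1],[0,1,0])@cx(r[0],[1,0,0]); T[:3,3]=o['ee_pos']
    C=np.linalg.inv(T@np.array(p['hand_eye'])); p['rvec']=cv2.Rodrigues(C[:3,:3])[0].ravel(); p['tvec']=C[:3,3]
    print(o['time_s'],o['ee_pos'].round(4),o['eef_rot'].round(4),o['grip_width'],o['force'].round(1),o['moment'].round(2))
    return p
E
python3 - <<'E'
from h import *
p=wrist('w1'); analyse(p,(.54,-.168))
for r in cams.place_of(p,'yellow_wing')[:2]:
    uv=np.array(r['at'])*[512,384]; print(r['p'],uv,atz(p,uv,.107))
for r in cams.place_of(p,'yellow_panel')[:2]:
    uv=np.array(r['at'])*[512,384]; print(r['p'],uv,atz(p,uv,.012))
E
```

```text
2.2333 [ 0.5403 -0.1673  0.2052] [-3.1415e+00  2.0000e-04  9.0690e-01] 0.03285331028823725 [-0.1 -0.2  0.3] [-0.03 -0.05 -0.01]
wing n 569 mean [ 0.5451 -0.1703] mid [ 0.5451 -0.1703] z [0.0857 0.1058 0.108 ] ang 51.5 ext 0.0609
ray-plane mean [ 0.5459 -0.1691] mid [ 0.5444 -0.1709] ang 51.6 ext 0.06 thick 0.0181
panel n 649 [ 0.5811 -0.167 ] z 0.06 0.095 dir 94.5 normal ang 4.5
0.62 [264.2944 198.1056] [ 0.54344614 -0.17249014  0.107     ]
0.61 [138.3936   4.9152] [0.56432009 0.02941723 0.107     ]
0.84 [285.5936 161.088 ] [ 0.57958345 -0.17346683  0.012     ]
0.63 [195.3792  10.0992] [0.60237067 0.03021107 0.012     ]
```

View pics/w1.png

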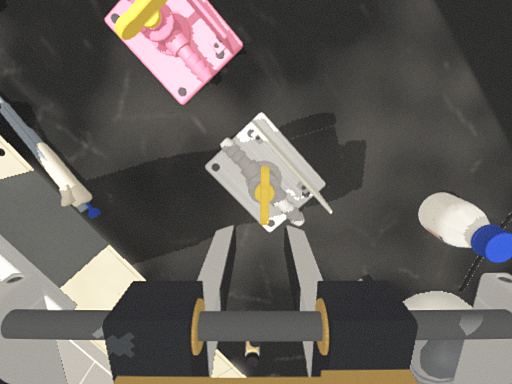

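The wrist picture shows the wing at (264,195), parallel to the fingers' gap. I'll refine its centre using only the top face and the panel points.

```bash

python3 - <<'E'
from h import *
p=wrist('w2'); W=cloud(p); hsv=cv2.cvtColor(p['image'],cv2.COLOR_RGB2HSV)
near=np.hypot(W[...,0]-.543,W[...,1]+.17)<.06
y=near&(hsv[...,1]>110)&(hsv[...,0]>15)&(hsv[...,0]<36)&(W[...,2]>.1)
Q=W[y][:,:2]; r=cv2.minAreaRect(Q.astype(np.float32)); print('rect',r,y.sum()); m,d,_=line(Q);print(m,np.degrees(np.arctan2(d[1],d[0])))
for k in ('top1','scene1'):
    q=dict(np.load(k+'.npz',allow_pickle=True));V=cloud(q);h2=cv2.cvtColor(q['image'],cv2.COLOR_RGB2HSV)
    y2=(np.hypot(V[...,0]-.543,V[...,1]+.17)<.06)&(h2[...,1]>110)&(h2[...,0]>15)&(h2[...,0]<36)&(V[...,2]>.1)
    if y2.sum()>5: print(k,y2.sum(),V[y2].mean(0),cv2.minAreaRect(V[y2][:,:2].astype(np.float32)))
# panel top edge from depth
a=np.radians(4.6); n=np.array([np.cos(a),np.sin(a)]); t=np.array([-n[1],n[0]])
for w,nm in((W,'wrist'),(V,'scene')):
    P=w[(np.hypot(w[...,0]-.58,w[...,1]+.17)<.085)&(w[...,2]>.086)&(w[...,2]<.096)]
    s=P[:,:2]@n; s0=np.median(s); P=P[abs(s-s0)<.008]; tt=P[:,:2]@t
    print(nm,len(P),'n',np.percentile(P[:,:2]@n,[3,50,97]).round(4),'t',tt.min().round(4),tt.max().round(4),'axis',((np.median(P[:,:2]@n)-.04)*n+(tt.min()+tt.max())/2*t).round(4))
cv2.imwrite('pics/w2c.png',cv2.cvtColor(cv2.resize(p['image'][100:240,190:350],None,fx=5,fy=4.2,interpolation=cv2.INTER_CUBIC)[:600],cv2.COLOR_RGB2BGR))
E
```

```text
2.3833 [ 0.5391 -0.1691  0.2057] [3.1412e+00 1.0000e-04 9.0320e-01] 0.03323844992520879 [0.6 0.  0. ] [-0.07 -0.   -0.05]
rect ((0.5439248085021973, -0.1595948487520218), (0.06164661794900894, 0.0629996657371521), 16.771886825561523) 4002
[ 0.55510311 -0.15926951] 140.74274225056666
top1 92 [ 0.54118063 -0.1705114   0.10613443] ((0.5412114858627319, -0.1713634431362152), (0.059478357434272766, 0.008553294464945793), 50.40723419189453)
scene1 61 [ 0.5402143  -0.16970292  0.10455231] ((0.5403516888618469, -0.1690949946641922), (0.05831979960203171, 0.01000896468758583), 48.153533935546875)
wrist 482 n [0.5653 0.5672 0.5691] t -0.2802 -0.1512 axis [ 0.5428 -0.1727]
scene 14 n [0.5364 0.5408 0.5482] t -0.2002 -0.1884 axis [ 0.5147 -0.1535]
```

View pics/w2c.png

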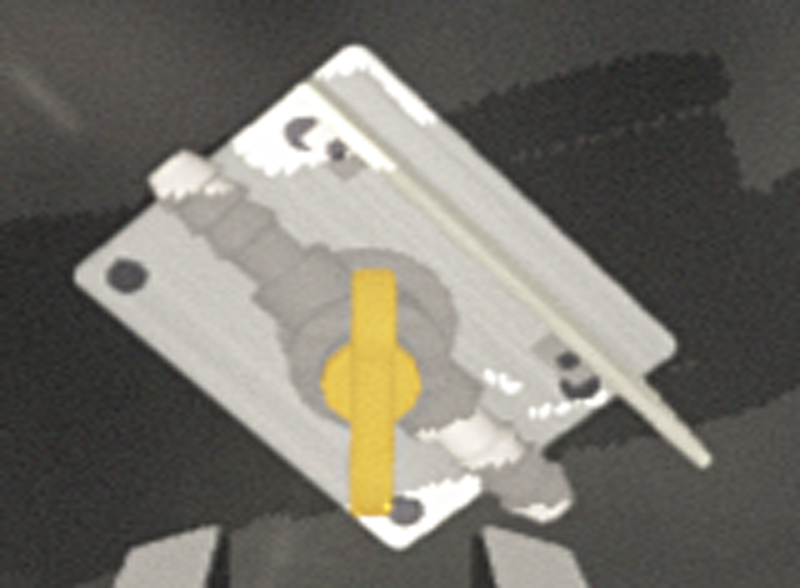

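```bash

python3 - <<'E'
from h import *
p=wrist('w3')
P=np.array([atz(p,(190+a/5-.4,100+b/4.2-.4),.108)[:2] for a,b in [(352,270),(395,270),(350,513),(390,513)]])
print(P.round(4),P.mean(0)); d=(P[0]+P[1]-P[2]-P[3])/2; print(np.linalg.norm(d),np.degrees(np.arctan2(d[1],d[0])),np.linalg.norm(P[0]-P[1]))
E
```

```text
2.4333 [ 0.539  -0.1692  0.2058] [3.141 0.    0.903] 0.03287452813450291 [ 0.5  0.3 -0.3] [-0.09 -0.03  0.03]
[[ 0.5605 -0.1443]
 [ 0.5671 -0.1495]
 [ 0.5228 -0.1915]
 [ 0.5293 -0.1966]] [ 0.54493085 -0.17047257]
0.06040357194536181 51.335748357768146 0.008374075458767774
```

>>> servo_tool --pt "0.004 -0.002 -0.02 0 0 -0.004 -0.3" --pt "0.004 -0.002 -0.04 0 0 -0.004 -0.3" --pt "0.004 -0.002 -0.06 0 0 -0.004 -0.3" --pt "0.004 -0.002 -0.08 0 0 -0.004 -0.3" --pt "0.004 -0.002 -0.095 0 0 -0.004 -0.3" --pt "0.004 -0.002 -0.105 0 0 -0.004 -0.3" --pt "0.004 -0.002 -0.114 0 0 -0.004 -0.3" --pt "0.004 -0.002 -0.114 0 0 -0.004 -0.3"

```text
time_s: 3.15
ee_pos: [0.5424, -0.1714, 0.0906]
eef_rot: [-3.141, 0.0, 0.898]
force: [0.7, 0.0, -0.5]
grip_width: 0.0331
```

```bash

python3 - <<'E'
from h import *
p=wrist('w4')
E
```

```text
3.15 [ 0.5424 -0.1714  0.0906] [-3.1405e+00  5.0000e-04  8.9830e-01] 0.03311810076209644 [ 0.7  0.  -0.5] [-0.01  0.    0.03]
```

View pics/w4.png

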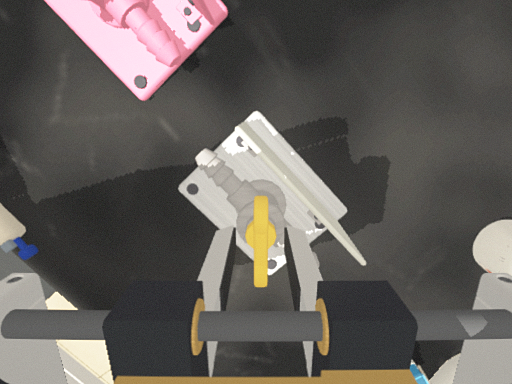

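The wrist picture shows the wing (columns 253–268) centred in the finger gap (236–287). The fingertips are beside the axis, so I'll close.

>>> servo_tool --pt "0 0 0 0 0 0 -0.6" --pt "0 0 0 0 0 0 -0.8" --pt "0 0 0 0 0 0 -0.9" --pt "0 0 0 0 0 0 -1" --pt "0 0 0 0 0 0 -1" --pt "0 0 0 0 0 0 -1" --pt "0 0 0 0 0 0 -1" --pt "0 0 0 0 0 0 -1" --newtons 25

```text
time_s: 3.87
ee_pos: [0.5431, -0.1715, 0.0923]
eef_rot: [3.141, -0.0, 0.898]
force: [-1.7, -0.1, 5.3]
grip_width: 0.0088
```

>>> servo_tool --pt "0 0 0 0 0 -0.08 -1" --pt "0 0 0 0 0 -0.16 -1" --pt "0 0 0 0 0 -0.24 -1" --pt "0 0 0 0 0 -0.32 -1" --pt "0 0 0 0 0 -0.4 -1" --pt "0 0 0 0 0 -0.48 -1" --pt "0 0 0 0 0 -0.56 -1" --pt "0 0 0 0 0 -0.64 -1"

```text
time_s: 4.53
ee_pos: [0.5433, -0.1719, 0.0923]
eef_rot: [3.14, -0.001, 0.255]
force: [1.8, -3.4, -0.3]
grip_width: 0.0088
```

```bash

python3 - <<'E'
from h import *
p=wrist('w5');analyse(p,(.543,-.171))
E
```

```text
4.5333 [ 0.5433 -0.1719  0.0923] [ 3.1398e+00 -6.0000e-04  2.5460e-01] 0.008789137793374422 [ 1.8 -3.4 -0.3] [-0.67 -0.23  0.11]
wing n 1244 mean [ 0.548  -0.1722] mid [ 0.548  -0.1722] z [0.0982 0.1062 0.1081] ang 14.7 ext 0.0605
ray-plane mean [ 0.5486 -0.172 ] mid [ 0.5476 -0.1723] ang 14.7 ext 0.0612 thick 0.0135
panel n 2778 [ 0.5838 -0.1689] z 0.06 0.095 dir 94.8 normal ang 4.799999999999997
```

View pics/w5.png

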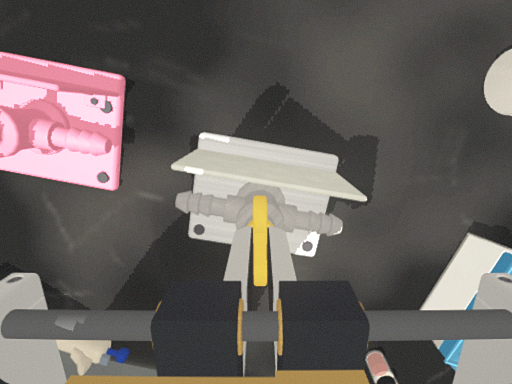

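The wing followed the gripper and points at 14.7°, against the panel normal at 4.7°. I'll turn it on slowly into the stop and watch the moment.

>>> servo_tool --pt "0 0 0 0 0 -0.03 -1" --pt "0 0 0 0 0 -0.06 -1" --pt "0 0 0 0 0 -0.09 -1" --pt "0 0 0 0 0 -0.12 -1" --pt "0 0 0 0 0 -0.14 -1" --pt "0 0 0 0 0 -0.16 -1" --pt "0 0 0 0 0 -0.17 -1" --pt "0 0 0 0 0 -0.17 -1"

```text
time_s: 5.25
ee_pos: [0.5434, -0.1721, 0.0923]
eef_rot: [3.139, -0.001, 0.079]
force: [-0.2, -3.2, -0.4]
grip_width: 0.0089
```

```bash

python3 - <<'E'
from h import *
p=wrist('w6');analyse(p,(.543,-.171))
E
```

```text
5.25 [ 0.5434 -0.1721  0.0923] [ 3.1395e+00 -8.0000e-04  7.8800e-02] 0.008852700858741264 [-0.2 -3.2 -0.4] [-0.61 -0.19  0.05]
wing n 1228 mean [ 0.5481 -0.1731] mid [ 0.5481 -0.1731] z [0.0983 0.1062 0.1082] ang 4.4 ext 0.0608
ray-plane mean [ 0.5487 -0.1731] mid [ 0.5477 -0.1731] ang 4.4 ext 0.0612 thick 0.0129
panel n 2838 [ 0.5841 -0.1702] z 0.06 0.095 dir 94.7 normal ang 4.700000000000003
```

>>> servo_tool --pt "0 0 0 0 0 -0.01 -1" --pt "0 0 0 0 0 -0.02 -1" --pt "0 0 0 0 0 -0.03 -1" --pt "0 0 0 0 0 -0.04 -1" --pt "0 0 0 0 0 -0.05 -1" --pt "0 0 0 0 0 -0.05 -1" --pt "0 0 0 0 0 -0.05 -1" --pt "0 0 0 0 0 -0.05 -1"

```text
time_s: 5.97
ee_pos: [0.5434, -0.1721, 0.0923]
eef_rot: [3.139, -0.001, 0.03]
force: [1.1, -2.2, -0.4]
grip_width: 0.0088
```

```bash

python3 - <<'E'
from h import *
p=wrist('w7');analyse(p,(.543,-.171))
E
```

```text
5.9667 [ 0.5434 -0.1721  0.0923] [ 3.1394e+00 -8.0000e-04  2.9600e-02] 0.008824718362175797 [ 1.1 -2.2 -0.4] [-0.52 -0.15  0.39]
wing n 1220 mean [ 0.5483 -0.1733] mid [ 0.5483 -0.1733] z [0.0978 0.1063 0.1082] ang 4.1 ext 0.0609
ray-plane mean [ 0.549  -0.1732] mid [ 0.5477 -0.1733] ang 3.8 ext 0.0613 thick 0.0135
panel n 2831 [ 0.5841 -0.1704] z 0.06 0.095 dir 94.8 normal ang 4.799999999999997
```

The moment rose to 0.39 N m, and the wing stayed at about 4° while the tool went on to 1.7°. That means it is at the stop. Now release and rise.

>>> servo_tool --pt "0 0 0 0 0 0 -0.7" --pt "0 0 0 0 0 0 -0.4" --pt "0 0 0 0 0 0 -0.3" --pt "0 0 0 0 0 0 -0.3" --pt "0 0 0 0 0 0 -0.3" --pt "0 0 0.015 0 0 0 -0.3" --pt "0 0 0.04 0 0 0 -0.3" --pt "0 0 0.07 0 0 0 -0.3"

```text
time_s: 6.68
ee_pos: [0.5426, -0.1718, 0.1618]
eef_rot: [3.141, 0.002, 0.029]
force: [0.4, 0.2, -0.4]
grip_width: 0.0326
```

>>> servo_tool --pt "0 0 0.02 0 0 0 -0.3" --pt "0 0 0.04 0 0 0 -0.3" --pt "-0.01 0 0.05 0 0 0 -0.3" --pt "-0.03 0 0.05 0 0 0 -0.3" --pt "-0.05 0 0.05 0 0 0 -0.3" --pt "-0.05 0 0.05 0 0 0 -0.3" --pt "-0.05 0 0.05 0 0 0 -0.3" --pt "-0.05 0 0.05 0 0 0 -0.3"

```text
time_s: 7.35
ee_pos: [0.4931, -0.1718, 0.212]
eef_rot: [3.141, 0.002, 0.029]
force: [-0.3, 0.6, 0.4]
grip_width: 0.0328
```

```bash

python3 - <<'E'
from h import *
p=wrist('w8');analyse(p,(.543,-.171))
W=cloud(p);near=np.hypot(W[...,0]-.543,W[...,1]+.172)<.045
for q,W in((p,W),):
    y=near&yel(q)&(W[...,2]>.1);r=cv2.minAreaRect(W[y][:,:2].astype(np.float32));print(r)
E
```

```text
7.35 [ 0.4931 -0.1718  0.212 ] [3.1408e+00 1.7000e-03 2.9400e-02] 0.032756192007816105 [-0.3  0.6  0.4] [0.04 0.03 0.03]
wing n 622 mean [ 0.5446 -0.1733] mid [ 0.5446 -0.1733] z [0.0854 0.1059 0.108 ] ang 4.6 ext 0.0613
ray-plane mean [ 0.5451 -0.1733] mid [ 0.544  -0.1734] ang 4.5 ext 0.0597 thick 0.0187
panel n 543 [ 0.5824 -0.1713] z 0.06 0.095 dir 94.6 normal ang 4.599999999999994
((0.5451443195343018, -0.17304998636245728), (0.06454142928123474, 0.008941796608269215), 5.513617515563965)
```

View pics/w8.png

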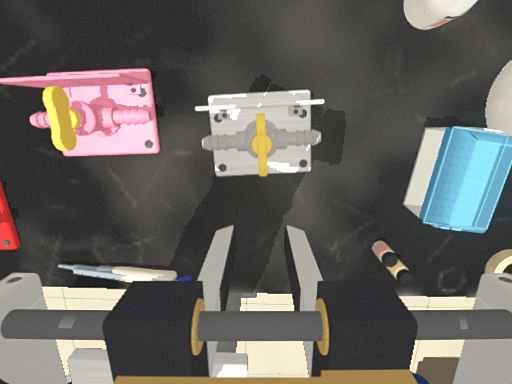

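The wrist picture shows the yellow wing at (262,143), square to the panel and pipe. It measures 4.5° against the panel normal at 4.6°, and the gripper is well clear.

```bash
python3 -c "
from station import hand_in
print(hand_in())"
```

```text
the job is handed in; nothing more can be done
None
```

The yellow tap is shut: I turned its wing clockwise by about 47° to the stop, let go, backed the gripper clear and handed the job in.

- **At the stop:** the moment on the tool rose from 0.05 to 0.39 N m. The wing stayed at about 4° while the tool turned further.
- **After letting go:** the wrist camera measured the wing at 4.5–4.6° (5.5° from a rectangle fitted to its top face). The panel's normal is at 4.6°, so the wing is straight across the pipe to within about 1°.
- **Panel and forces:** the fingertips stayed about level with the panel's top edge, and by my measurements about 25 mm or more in front of it. The contact forces I read were about 5 N at most. The job took about 7.4 s.
- **Other taps:** the gripper did not go near the blue, pink or red taps. I did not take another picture of the blue tap at the end.
- **Disagreement:** the cameras placed the wing's axis up to about 4 mm apart. I used a middle value, and the grip closed with hardly any side force.

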